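# Hold a rock slice inside the lamp viewing box

## Robot

A 6-joint arm with a two-finger parallel gripper is mounted at the origin on a cart in front of the work surface, level with it; the furniture and walls round the work are solid. World frame = base frame: x ahead of the robot, y to its left, z up, the work surface at z = 0. Lengths are in mm, angles in rad, forces in N, time in s.
With the tool pointing down it reaches from about 275 to 725 mm from the base axis. Payload 15.9 kg.
Tool frame: the origin (TCP) lies on the centre line of the jaws, within the pads' length; the fingertips stand 14 mm ahead of it and the grasp point (between the pads) lies 5 mm behind it; z points along the fingers, y is the direction in which the jaws open and shut (so a half turn about z gives the same grasp; the last joint's range is limited). The gripper opens to 85 mm and grips with 20 to 120 N. Pads are 22 mm wide; open, the fingers measure 114 mm over their backs; the gripper's body (76 mm by 85 mm) begins 54 mm behind the grasp point. The pads swing forward as they close: fully open they stand 13 mm farther back than shut.
Start: joints at [1.295, 0.213, -0.034, 1.323, 0, 1.571], TCP at [136.153, 481.09, 245.306] pointing down, gripper open.
Joint ranges: [-2.98, 2.98], [-0.74, 1.72], [-1.14, 1.35], [-2.1, 2.04], [-1.57, 1.44], [-3.14, 3.14]. Speed limits (rad/s): [1.89, 1.89, 2.39, 2.57, 3.14, 3.14].

## Interface

Orientations are given as a rotation vector (axis times angle).
In Python, from plant import arm gives the robot as it stands.
- The arm moves only by the shell command python3 -m pendant 'ROWS'. ROWS is JSON, one flat list of numbers, 5 for each row, row after row: the opening, from -1 (shut) to 1 (fully open), so that 0 is half open, then the shift along the tool's x, y, z normalised to -1 to 1, where 1 is 20 cm, then the turn about the tool's z normalised to -1 to 1, where 1 is 2 pi rad. In form: [fingers, x, y, z, twist, fingers, x, y, z, twist, ...]. A call has 1 to 20 rows; each row is the pose to reach, as a shift and turn from the pose measured when the call began, along the tool's axes at that moment, turning the shorter way round; what a row does not reach only later rows make up. A row lasts 1/10 s, in which the tool goes at most 50 mm and 8.59 degrees, less where a joint would pass 70% of its speed; a pose out of reach is approached as far as the arm can. A call with a number of a shift or a turn outside -1 to 1 is refused whole. A call with a gripper value outside its range is refused whole. The fingers move at their own pace and stop on an object; the grip force is fixed at half the most. Time passes only in rows, so rows that repeat a pose let the fingers close. It gives the time, the measured TCP pose, the force and the opening at its end, in the units of the state.
- arm.get_obs(): the state, without advancing time (a new reading comes with each control period).
- arm.grab_frame(name): name is "scene" or "top"; returns a dict with "img" (384x512x3 uint8, red, green, blue), "intrinsics" (3x3 intrinsics, pixels), "k1" (the pictures are not rectified: a ray, as slopes to the right and down, at radius r is drawn at 1 + k1 r^2 times it, then the intrinsics apply), "cam_to_world" (4x4, takes a point from camera to world coordinates). Camera axes: x right, y down, z forward; pixel columns grow to the right and rows downward; lengths in mm; the calibration is good to about 2 mm. A picture is of the moment at which its call begins. There is no depth.
- arm.hand_in(): hands the job in, once; it reports no verdict.
The state is a dict: "clock": time; "joint_positions": joint angles; "joint_velocities": joint speeds; "effort": joint torques, N m; "position": TCP position; "eef_rot": TCP orientation; "wrist_force": force on the tool from outside, world axes, zero at the start; "torque": the same for the moment, N m; "opening": opening from 0.0 (shut) to 1.0 (fully open).
Only numpy, scipy, OpenCV 4.12 (cv2) and the standard library are available. Lean on these libraries where they do the work, as an engineer would, in place of code of your own. Each camera call takes 0.05 s, during which the arm holds its last target.

## Task

Take the rock-slice carrier out of its wooden stand by its grip and lower it, tip first, through whichever roof slot of the viewing box is not covered by the shutter. Finish while still holding the carrier still and upright there, with the middle of the slice level with the middle of the window, resting on nothing inside and not leaning hard on the box. Leave the rocks and the marker lying on the bench undisturbed.

Things in the scene. Friction and masses are not known exactly. Their poses are not given: they have to be found in the camera images.
- carrier: Loose rock-slice carrier, 0.08 to 0.16 kg, 145 mm tall, upright in the stand's pocket. Origin at the centre of its foot, z up, x through its thickness; same when turned half round. Blade 8 mm thick (x), 40 mm wide (y), to 98 mm up, its lowest 10 mm tapering to 4 x 34 mm at the foot. Above it, from 98 to 145 mm, a plain grip 18 mm thick (x), 34 mm wide (y).
- slice (a point): Middle of the rock slice let into both faces of the blade (34 mm wide, 22 mm high), on the blade's centre line 24 mm above the carrier's foot.
- grip (a point): Middle of the carrier's grip, 122 mm above its foot; pinch the grip here across its 18 mm thickness (along x).
- stand: Fixed wooden stand 60 x 80 x 45 mm. Origin at the centre of its underside on the bench, z up. Pocket in its top 12 mm (x) by 44 mm (y), 40 mm deep, its floor 5 mm above the bench; the carrier's x and y lie along the stand's.
- viewing_box: Fixed grey box, 110 (x) x 180 (y) x 100 mm high, walls and roof 6 mm, inner floor 4 mm up. Origin at the centre of its underside, z up, x pointing away from its window side (windows roughly face the robot). Two roof slots, 10 mm (x) by 42 mm (y), 2 mm more than the blade, at y = +43 and -43 mm; before each a window 36 mm wide, 32 high, its middle 50 mm up. Nothing stands over 12 mm above the roof.
- slot_left (a point): Centre of the mouth of the slot at the box's +y side, level with the roof's upper face, 100 mm above the bench.
- slot_right (a point): Centre of the mouth of the slot at the box's -y side, level with the roof's upper face, 100 mm above the bench.
- view_left (a point): Point inside the box straight below slot_left (50 mm under the roof's upper face), level with the middle of the left window: the place for the middle of the slice.
- view_right (a point): The same below slot_right.
- shutter: Fixed steel plate 32 x 68 x 5 mm with two small black studs (12 mm high in all), centred over one of the two slots and closing it, left or right by chance. Origin at the centre of its underside, on the roof. Round the other, open slot lies only a fixed rubber seal frame 3 mm high (opening 24 x 56 mm).
- basalt: Bystander: dark basalt lump, 56 x 54 x 42 mm, lying on the bench; origin under its middle.
- marker: Bystander: marker pen, 17 x 135 x 16 mm, lying on the bench along its y; origin under its middle.
- jasper: Bystander: jasper pebble, 34 x 30 x 22 mm, lying on the bench; origin under its middle.
Not all that is in view belongs to the job. Of the things like the carrier, leave any that is purple or turquoise; of the rest the larger one is meant.

How it is judged (in metres and radians):
On the way, in this order (a step that is already met when the one before it is completed fails the run):
1. the carrier is held upright in the fingers, its foot clear above the stand (contact force between the fingers and carrier above 1 N and height (world z) of carrier above 0.055 m and angle between carrier's own z axis and vertical below 0.35 rad), for 0.2 s.
2. the carrier's tip is over the open slot, above the roof (contact force between the fingers and carrier above 1 N and height (world z) of carrier above 0.099 m and ((horizontal distance between shutter and slot_left above 0.04 m and horizontal distance between carrier and slot_left below 0.02 m) or (horizontal distance between shutter and slot_right above 0.04 m and horizontal distance between carrier and slot_right below 0.02 m))), for 0.05 s.
At the end, for the whole second after the job is handed in: The carrier is inside the slot that the shutter leaves open: middle of the slice within 8 mm in height and 5 mm sideways of the point at mid-window below that slot, upright within 0.1 rad, at rest, gripped by the fingers (over 1 N) and bearing on the box with less than 10 N (((horizontal distance between shutter and slot_left above 0.04 m and horizontal distance between slice and view_left below 0.005 m and z of slice in the frame of view_left between -0.008 and 0.008 m) or (horizontal distance between shutter and slot_right above 0.04 m and horizontal distance between slice and view_right below 0.005 m and z of slice in the frame of view_right between -0.008 and 0.008 m)) and angle between carrier's own z axis and vertical below 0.1 rad and contact force between the fingers and carrier above 1 N and contact force between carrier and viewing_box below 10 N and linear speed of carrier below 0.02 m/s); the arm keeps its last pose, push and grip.
It fails at once if a bystander rock or the marker is moved more than 30 mm (distance of any of basalt, marker, jasper from where it was at the start of the episode above 0.03 m).
It also fails if it takes over 43 s, if anything falls off the work surface, if the arm or the gripper's body presses on something with over 40 N, if the wrist force passes 120 N, or if a joint passes its speed limit or range.

## Working session

There is one attempt and no reset: what is moved stays moved. The work goes in short steps, Python scripts to look and compute and a shell command to move; the robot and the scene stay as the last step left them, time stands still between calls to the robot, and variables do not carry over. Pictures are saved under pics/ and viewed, and the job is handed in when it is done.

```bash
mkdir -p pics; ls; python3 - <<'E'
from plant import arm
import cv2
print(arm.get_obs())
for n in("scene","top"):
    f=arm.grab_frame(n); cv2.imwrite(f"pics/{n}0.png",f["img"][:,:,::-1]); print(n,f["intrinsics"],f["k1"],f["cam_to_world"])
E
```

```text
pics
{'clock': 0.0, 'joint_positions': array([ 1.29502712e+00,  2.13364352e-01, -3.50618933e-02,  1.32348692e+00,
        1.21319645e-05,  1.57078104e+00]), 'joint_velocities': array([-0.00018753, -0.0012904 , -0.00069853,  0.00108617, -0.00062675,
        0.00024895]), 'effort': array([-8.09468793e-05, -6.86152411e+01,  4.87123311e+01,  1.71685650e-02,
        1.19771489e-04, -5.69980244e-06]), 'position': array([136.05254677, 480.79975276, 244.81094374]), 'eef_rot': array([-4.31759363e-01, -3.11161456e+00,  1.73496870e-03]), 'wrist_force': array([-0.77987294, -0.809811  , -0.5307038 ]), 'torque': array([ 0.03475561, -0.02475058, -0.04097842]), 'opening': 0.9994124038631473}
scene [[413.85511535   0.         260.09097536]
 [  0.         413.85511535 188.7135929 ]
 [  0.           0.           1.        ]] 0.012288159038629353 [[ 8.79368294e-01 -3.07690740e-01  3.63370077e-01  1.74247067e+02]
 [-4.75706410e-01 -6.00385788e-01  6.42837706e-01 -5.49368353e+02]
 [ 2.03670209e-02 -7.38148572e-01 -6.74330684e-01  7.17096602e+02]
 [ 0.00000000e+00  0.00000000e+00  0.00000000e+00  1.00000000e+00]]
top [[364.62569542   0.         257.02878368]
 [  0.         364.62569542 191.3298818 ]
 [  0.           0.           1.        ]] 0.035789258972690835 [[ 1.43436460e-02 -9.88661948e-01  1.49471776e-01  3.67410164e+02]
 [-9.99525741e-01 -1.82511275e-02 -2.48030229e-02  5.90948268e+01]
 [ 2.72498333e-02 -1.49045122e-01 -9.88454854e-01  9.41301025e+02]
 [ 0.00000000e+00  0.00000000e+00  0.00000000e+00  1.00000000e+00]]
```

View pics/scene0.png

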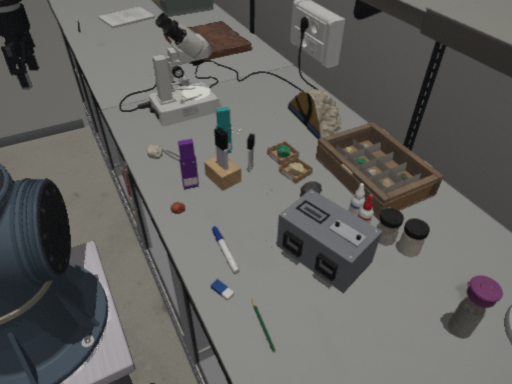

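View pics/top0.png

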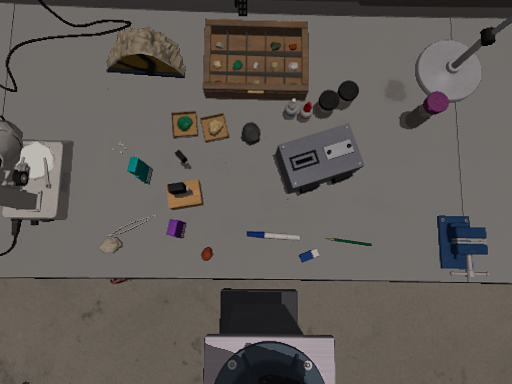

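```bash
python3 - <<'E'
import cv2,numpy as np
t=cv2.imread("pics/top0.png");s=cv2.imread("pics/scene0.png")
a=cv2.resize(t[115:215,265:375],None,fx=5,fy=5,interpolation=cv2.INTER_CUBIC);cv2.imwrite("pics/tb.png",a)
a=cv2.resize(t[140:245,120:220],None,fx=5,fy=5,interpolation=cv2.INTER_CUBIC)
b=cv2.resize(s[95:200,170:270],None,fx=5,fy=5,interpolation=cv2.INTER_CUBIC)
cv2.imwrite("pics/carr.png",cv2.resize(np.hstack([a,b]),(800,420)))
a=cv2.resize(s[180:290,270:390],None,fx=5,fy=5,interpolation=cv2.INTER_CUBIC);cv2.imwrite("pics/sb.png",a)
E
```

```text
(no output)
```

View pics/tb.png

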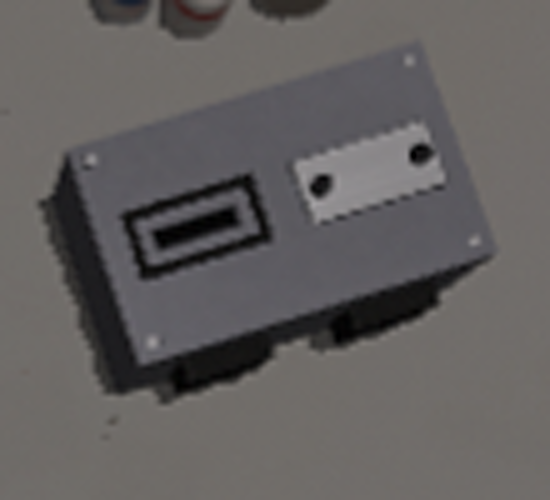

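View pics/carr.png

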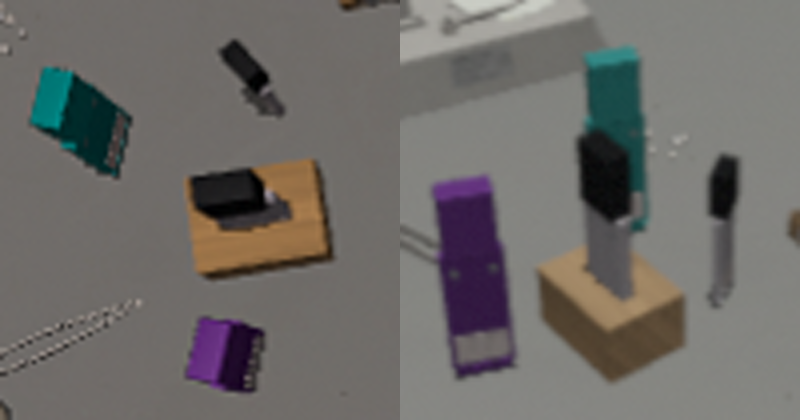

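View pics/sb.png

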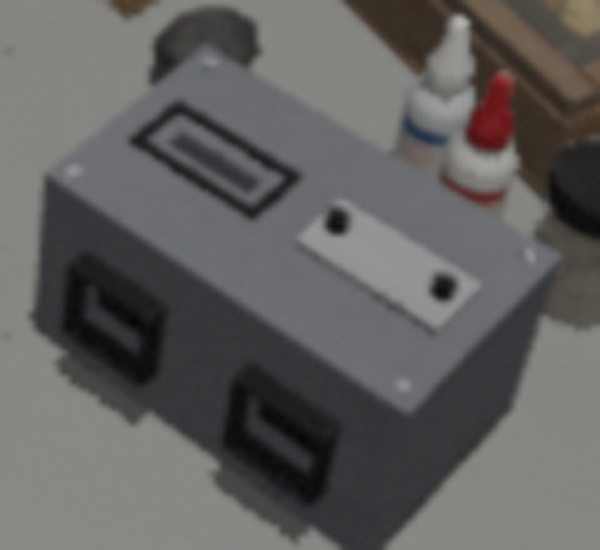

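```bash
cat > h.py <<'E'
import cv2,numpy as np
from plant import arm
from scipy.spatial.transform import Rotation as R
def frame(n,save=None):
    f=arm.grab_frame(n); f["bgr"]=np.ascontiguousarray(f["img"][:,:,::-1])
    if save: cv2.imwrite(save,f["bgr"])
    return f
def ray(f,uv):
    uv=np.asarray(uv,float).reshape(-1,1,2)
    n=cv2.undistortPoints(uv,np.asarray(f["intrinsics"]),np.array([f["k1"],0,0,0,0.]))[:,0]
    T=np.asarray(f["cam_to_world"]); d=np.c_[n,np.ones(len(n))]@T[:3,:3].T
    return T[:3,3],d
def on_z(f,uv,z):
    o,d=ray(f,uv); return o+d*((z-o[2])/d[:,2])[:,None]
def proj(f,P):
    T=np.asarray(f["cam_to_world"]); P=np.asarray(P,float).reshape(-1,3)
    c=(P-T[:3,3])@T[:3,:3]
    return cv2.projectPoints(c.reshape(-1,1,3),np.zeros(3),np.zeros(3),np.asarray(f["intrinsics"]),np.array([f["k1"],0,0,0,0.]))[0][:,0]
def tri(fs,uvs):
    A=np.zeros((3,3));b=np.zeros(3)
    for f,u in zip(fs,uvs):
        o,d=ray(f,u);d=d[0]/np.linalg.norm(d[0]);M=np.eye(3)-np.outer(d,d);A+=M;b+=M@o
    return np.linalg.solve(A,b)
E
python3 - <<'E'
from h import *
t=frame("top");s=frame("scene")
def rect(f,mask,z,n):
    cs,_=cv2.findContours(mask,cv2.RETR_EXTERNAL,cv2.CHAIN_APPROX_NONE)
    for c in sorted(cs,key=cv2.contourArea)[-3:]:
        if cv2.contourArea(c)<60: continue
        P=on_z(f,c[:,0].astype(float),z)[:,:2].astype(np.float32)
        r=cv2.minAreaRect(P); print(n,np.round(r[0],1),np.round(r[1],1),round(r[2],1), 'px',cv2.boundingRect(c))
def win(m,x0,y0,x1,y1):
    o=np.zeros_like(m);o[y0:y1,x0:x1]=m[y0:y1,x0:x1];return o
for f,n,w,ws in((t,"top",(283,145,325,175),(160,175,210,215)),(s,"scene",(292,197,335,228),(195,150,250,190))):
    v=cv2.cvtColor(f["bgr"],cv2.COLOR_BGR2HSV)
    m=(v[:,:,2]<70).astype(np.uint8)*255
    rect(f,win(m,*w),103,n+" seal")
    wood=((v[:,:,0]>5)&(v[:,:,0]<25)&(v[:,:,1]>100)&(v[:,:,2]>130)).astype(np.uint8)*255
    rect(f,win(wood,*ws),45,n+" stand")
    sh=((v[:,:,2]>140)).astype(np.uint8)*255
    ws2=(322,135,358,165) if n=="top" else (325,215,370,250)
    rect(f,win(sh,*ws2),105,n+" shutter")
g=lambda x,y,x0,y0:((x+.5)/5-.5+x0,(y+.5)/5-.5+y0)
ct=[g(*p,265,115) for p in((70,155),(420,42),(495,250),(140,365))]
cs=[g(*p,270,180) for p in((205,48),(558,260),(410,412),(45,178))]
for f,c in((t,ct),(s,cs)):
    P=on_z(f,c,100);print(np.round(P[:,:2],1).tolist(),P.mean(0),[np.linalg.norm(P[i]-P[(i+1)%4]).round(1) for i in range(4)])
E
```

```text
top seal [571.3 -72.2] [34.7 65.8] 18.4 px (289, 150, 31, 21)
top stand [494.5 218.8] [58.5 79.1] 10.1 px (167, 180, 34, 28)
top shutter [ 595.8 -141.4] [27.4 39.1] 19.8 px (324, 144, 19, 15)
scene seal [569.  -74.8] [34.5 65.2] 19.4 px (296, 201, 34, 23)
scene shutter [ 597.3 -155.2] [28.4 64.2] 19.5 px (331, 222, 34, 23)
[[605.7, -11.8], [665.3, -180.4], [563.4, -213.9], [505.0, -45.3]] [ 584.84759272 -112.85643777  100.        ] [np.float64(178.8), np.float64(107.2), np.float64(178.5), np.float64(106.1)]
[[605.7, -13.6], [661.9, -183.4], [562.2, -216.7], [502.2, -50.0]] [ 582.99466714 -115.92304818  100.        ] [np.float64(178.9), np.float64(105.1), np.float64(177.1), np.float64(109.7)]
```

```bash
python3 - <<'E'
from h import *
t=frame("top");s=frame("scene")
def p(f,n,x0,y0,x1,y1,k=10):
    cv2.imwrite(n,cv2.resize(f["bgr"][y0:y1,x0:x1],None,fx=k,fy=k,interpolation=cv2.INTER_CUBIC))
p(t,"pics/gt.png",160,175,210,215,14);p(s,"pics/gs.png",200,115,250,195,7)
# decoys
for n,uv,zs in(("purple",(172,226),(0,145)),("turq",(134,163),(0,145)),("small",(179,153),(0,80,120))):
    for z in zs: print(n,z,on_z(t,uv,z)[0].round())
# predicted grip top corners in images
c=np.array([494.5,218.8]);th=np.radians(10);ex=np.array([np.cos(th),np.sin(th)]);ey=np.array([-ex[1],ex[0]])
P=[np.r_[c+a*9*ex+b*17*ey,150] for a,b in((1,1),(1,-1),(-1,-1),(-1,1))]
print(proj(t,P).round(1).tolist(),proj(s,P).round(1).tolist())
E
```

```text
purple 0 [416. 251.   0.]
purple 145 [409. 222. 145.]
turq 0 [579. 357.   0.]
turq 145 [546. 311. 145.]
small 0 [608. 242.   0.]
small 80 [588. 227.  80.]
small 120 [577. 219. 120.]
[[166.5, 183.6], [182.1, 181.3], [183.2, 189.3], [167.5, 191.7]] [[219.4, 125.4], [227.5, 131.8], [221.2, 134.4], [213.2, 127.9]]
```

View pics/gt.png

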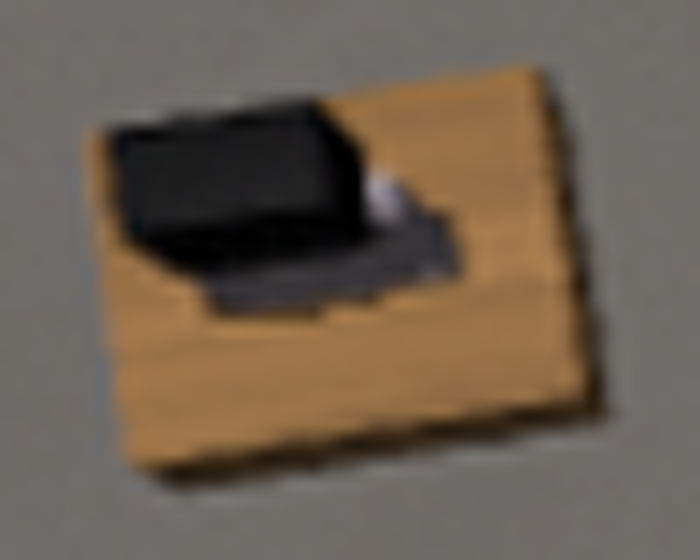

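View pics/gs.png

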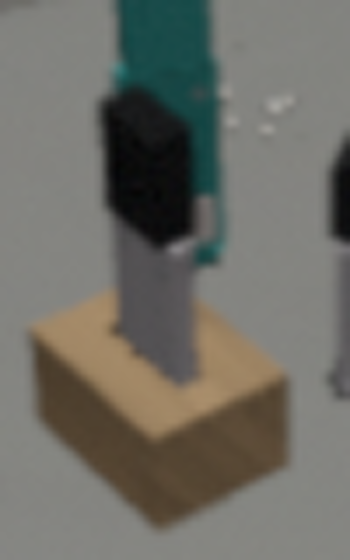

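```bash
cat >> h.py <<'E'
def rows_to(pos,ydeg):
    o=arm.get_obs();Rm=R.from_rotvec(o["eef_rot"]).as_matrix();d=Rm.T@(np.asarray(pos,float)-o["position"])
    cur=np.degrees(np.arctan2(Rm[1,1],Rm[0,1]));dz=(ydeg-cur+90)%180-90  # world yaw change, half-turn free
    print("pos",o["position"].round(2),"yaw",round(cur,2),"tilt",np.degrees(np.arccos(-Rm[2,2])).round(2),"shift",(d/200).round(4),"twist",round(-dz/360,4),"dyaw",dz,"alt",(-(dz-np.sign(dz)*180)/360).round(4),"j6",o["joint_positions"][5].round(3),"t",o["clock"],"F",o["wrist_force"].round(1),"op",round(o["opening"],3))
E
python3 - <<'E'
from h import *
t=frame("top");s=frame("scene")
a=on_z(t,(175.7,187.1),150)[0];b=on_z(s,(220.4,131.),150)[0];print(a,b,tri([t,s],[(175.7,187.1),(220.4,131)]))
rows_to([493,217,190],10)
E
```

```text
[493.1252296  216.87260515 150.        ] [492.67476511 214.30848809 150.        ] [493.66625594 217.23254954 147.86274555]
pos [136.14 481.04 245.23] yaw 74.2 tilt 0.01 shift [-2.0764 -0.7844  0.2763] twist 0.1783 dyaw -64.19866078760732 alt -0.3217 j6 1.571 t 0.4 F [ 0.2 -0.2  0.1] op 1.001
```

```bash
python3 -m pendant '[0,-1,-0.38,0,0.09,0,-1,-0.38,0,0.09,0,-1,-0.38,0,0.09,0,-1,-0.38,0,0.09,0,-1,-0.38,0,0.09,0,-1,-0.38,0,0.09]'; python3 -c "
from h import *
rows_to([493,217,190],10)"
```

```text
clock: 1.0
position: [309.3, 352.3, 245.3]
eef_rot: [1.286, 2.866, -0.0]
wrist_force: [-0.2, 0.1, -0.4]
opening: 0.5
pos [309.26 352.34 245.27] yaw 41.65 tilt 0.01 shift [-1.1162  0.2367  0.2766] twist 0.0879 dyaw -31.651858187023734 alt -0.4121 j6 1.694 t 1.0 F [-0.2  0.1 -0.4] op 0.5
```

```bash
python3 -m pendant '[0,-1,0.21,0.1,0.088,0,-1,0.21,0.1,0.088,0,-1,0.21,0.1,0.088,0,-1,0.21,0.1,0.088,0,-1,0.21,0.1,0.088,0,-1,0.21,0.1,0.088,0,-1,0.21,0.1,0.088]'; python3 -c "
from h import *
rows_to([493,217,190],10)"
```

```text
clock: 1.7
position: [472.6, 232.0, 225.3]
eef_rot: [-2.017, -2.408, 0.0]
wrist_force: [0.2, -0.6, -0.6]
opening: 0.498
pos [472.59 232.03 225.34] yaw 10.11 tilt 0.02 shift [-0.0919  0.0873  0.1766] twist 0.0003 dyaw -0.11049994902381854 alt -0.4997 j6 1.851 t 1.7 F [ 0.2 -0.6 -0.6] op 0.498
```

```bash
python3 -m pendant '[0,-0.092,0.087,0.175,0,0,-0.092,0.087,0.175,0,0,-0.092,0.087,0.175,0]'; python3 -c "
from h import *
rows_to([493,217,122],10)
t=frame('top');s=frame('scene')
a=cv2.resize(t['bgr'][140:240,130:230],(400,400),interpolation=cv2.INTER_CUBIC)
b=cv2.resize(s['bgr'][80:200,170:290],(400,400),interpolation=cv2.INTER_CUBIC)
cv2.imwrite('pics/above.png',np.hstack([a,b]))"
```

```text
clock: 2.0
position: [491.7, 218.0, 190.3]
eef_rot: [-2.014, -2.41, 0.001]
wrist_force: [-0.4, -0.1, 0.5]
opening: 0.501
pos [491.74 217.99 190.34] yaw 10.22 tilt 0.08 shift [-0.0061  0.0058  0.3417] twist 0.0006 dyaw -0.21767857290765846 alt -0.4994 j6 1.809 t 2.0 F [-0.4 -0.1  0.5] op 0.501
```

View pics/above.png

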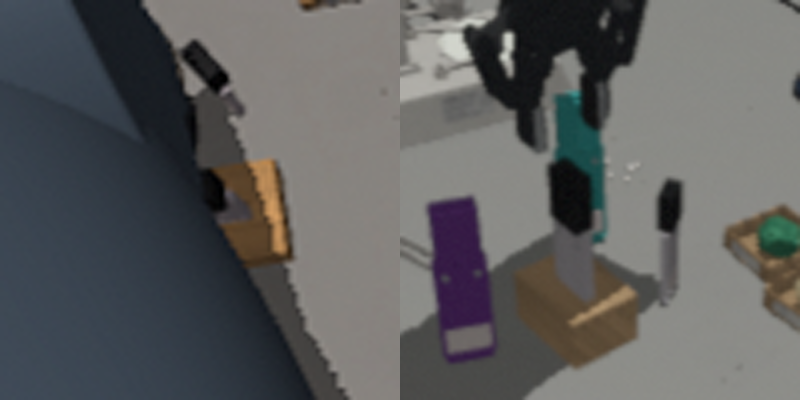

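```bash
python3 -m pendant '[0,-0.006,0.006,0.2,0,0,-0.006,0.006,0.34,0,0,-0.006,0.006,0.34,0,0,-0.006,0.006,0.34,0,0,-0.006,0.006,0.34,0]'; python3 -c "
from h import *
rows_to([493,217,122],10)
s=frame('scene')
b=cv2.resize(s['bgr'][80:200,170:290],(600,600),interpolation=cv2.INTER_CUBIC)
cv2.imwrite('pics/down.png',b)"
```

```text
clock: 2.6
position: [494.7, 218.0, 125.6]
eef_rot: [2.013, 2.41, 0.006]
wrist_force: [0.2, 0.2, -0.1]
opening: 0.497
pos [494.71 218.03 125.55] yaw 10.24 tilt 0.21 shift [-0.0036 -0.0094  0.0177] twist 0.0007 dyaw -0.2432267758674982 alt -0.4993 j6 1.807 t 2.6 F [ 0.2  0.2 -0.1] op 0.497
```

View pics/down.png

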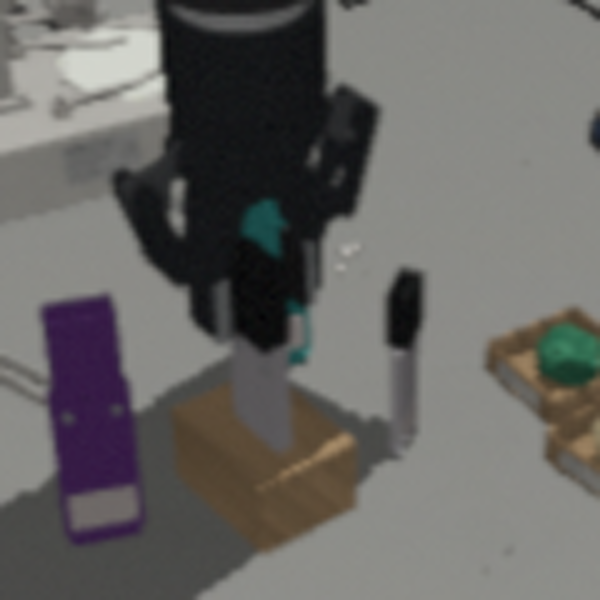

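```bash
python3 -m pendant '[0,-0.003,-0.008,0.018,0,0,-0.003,-0.008,0.018,0,-1,-0.003,-0.008,0.018,0,-1,-0.003,-0.008,0.018,0,-1,-0.003,-0.008,0.018,0,-1,-0.003,-0.008,0.018,0,-1,-0.003,-0.008,0.018,0,-1,-0.003,-0.008,0.018,0,-1,-0.003,-0.008,0.018,0]'; python3 -c "
from h import *
rows_to([493,217,122],10)
s=frame('scene')
b=cv2.resize(s['bgr'][80:200,170:290],(600,600),interpolation=cv2.INTER_CUBIC)
cv2.imwrite('pics/closed.png',b)"
```

```text
clock: 3.55
position: [493.6, 217.1, 122.1]
eef_rot: [2.013, 2.409, 0.006]
wrist_force: [-0.0, -1.2, 6.1]
opening: 0.203
pos [493.58 217.15 122.05] yaw 10.23 tilt 0.25 shift [-0.0002 -0.003   0.0003] twist 0.0006 dyaw -0.23200331406502528 alt -0.4994 j6 1.806 t 3.55 F [-0.  -1.2  6.1] op 0.203
```

View pics/closed.png

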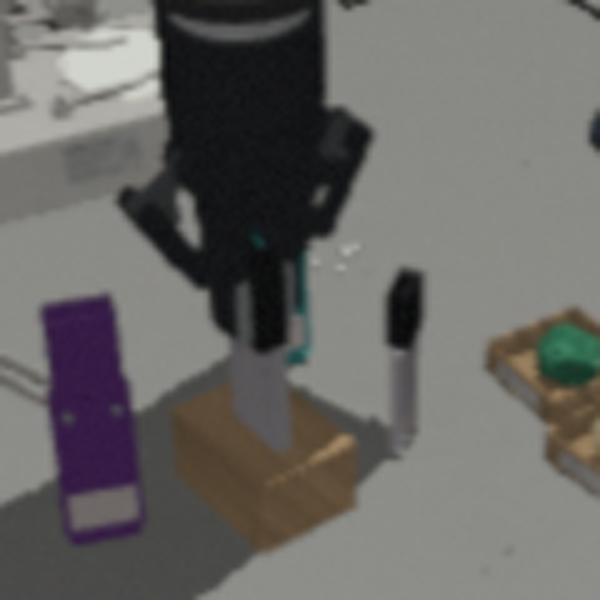

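```bash
python3 -m pendant '[-1,0,0,-0.1,0,-1,0,0,-0.2,0,-1,0,0,-0.32,0,-1,0,0,-0.44,0,-1,0,0,-0.56,0,-1,0,0,-0.65,0,-1,0,0,-0.65,0,-1,0,0,-0.65,0,-1,0,0,-0.65,0]'; python3 -c "
from h import *
rows_to([570,-73.5,250],18.8)
s=frame('scene')
b=cv2.resize(s['bgr'][20:180,150:310],(600,600),interpolation=cv2.INTER_CUBIC)
cv2.imwrite('pics/lift.png',b)"
```

```text
clock: 4.5
position: [492.6, 216.6, 250.7]
eef_rot: [2.014, 2.41, 0.004]
wrist_force: [-0.1, 0.1, -0.8]
opening: 0.205
pos [492.59 216.63 250.74] yaw 10.23 tilt 0.14 shift [-1.4964  0.1232  0.0025] twist -0.0238 dyaw 8.56669199935422 alt 0.4762 j6 1.806 t 4.5 F [-0.1  0.1 -0.8] op 0.205
```

View pics/lift.png

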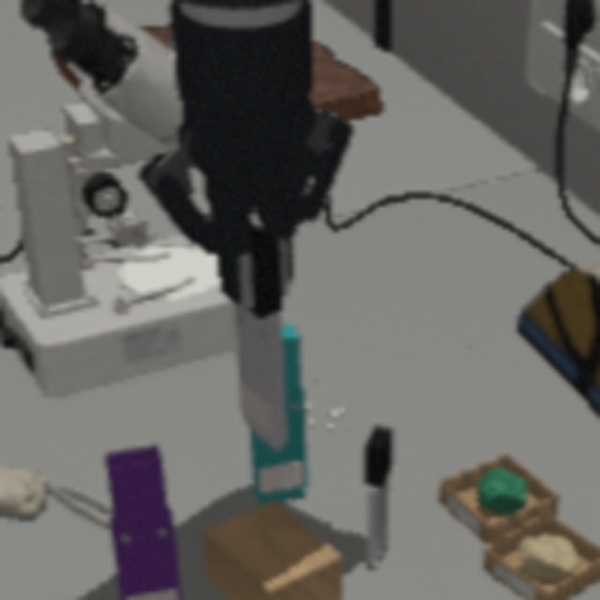

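```bash
python3 -m pendant '[-1,-0.1,0.008,0,0,-1,-0.25,0.02,0,-0.005,-1,-0.4,0.033,0,-0.01,-1,-0.55,0.045,0,-0.02,-1,-0.7,0.057,0,-0.024,-1,-0.82,0.067,0,-0.024,-1,-0.9,0.074,0,-0.024,-1,-0.95,0.078,0,-0.024,-1,-0.95,0.078,0,-0.024]'; python3 -c "
from h import *
rows_to([570,-73.5,250],18.8)"
```

```text
clock: 5.45
position: [541.7, 31.9, 250.3]
eef_rot: [1.828, 2.554, 0.003]
wrist_force: [-0.1, 0.9, -0.8]
opening: 0.205
pos [541.71  31.86 250.26] yaw 18.81 tilt 0.11 shift [-0.5443 -0.036   0.0008] twist 0.0 dyaw -0.010730046406166593 alt -0.5 j6 1.301 t 5.45 F [-0.1  0.9 -0.8] op 0.205
```

```bash
python3 -m pendant '[-1,-0.1,-0.006,0,0,-1,-0.22,-0.015,0,0,-1,-0.34,-0.022,0,0,-1,-0.44,-0.029,0,0,-1,-0.51,-0.034,0,0,-1,-0.544,-0.036,0,0,-1,-0.544,-0.036,0,0,-1,-0.544,-0.036,0,0,-1,-0.544,-0.036,0,0]'; python3 -c "
from h import *
rows_to([570,-73.5,250],18.8)
t=frame('top');s=frame('scene')
a=cv2.resize(t['bgr'][105:205,265:365],(400,400),interpolation=cv2.INTER_CUBIC)
b=cv2.resize(s['bgr'][110:240,260:390],(400,400),interpolation=cv2.INTER_CUBIC)
cv2.imwrite('pics/over.png',np.hstack([a,b]))"
```

```text
clock: 6.35
position: [569.9, -72.6, 250.3]
eef_rot: [1.827, 2.555, 0.003]
wrist_force: [-0.0, 0.8, -1.5]
opening: 0.202
pos [569.89 -72.59 250.27] yaw 18.86 tilt 0.12 shift [-0.0045 -0.001   0.0013] twist 0.0002 dyaw -0.06016339220941802 alt -0.4998 j6 1.114 t 6.35 F [-0.   0.8 -1.5] op 0.202
```

View pics/over.png

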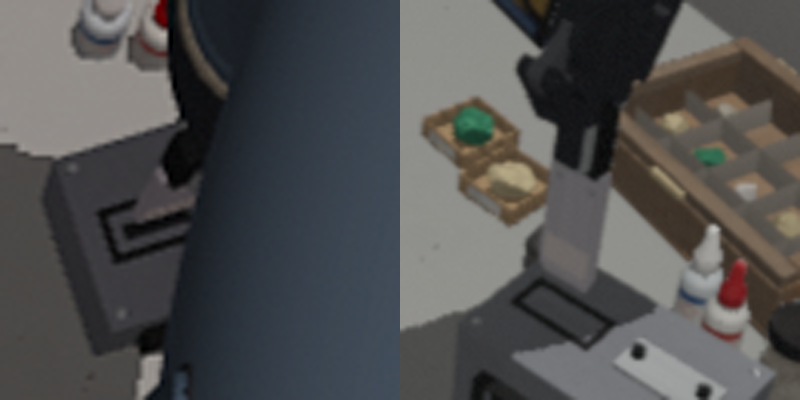

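```bash
python3 -m pendant '[-1,-0.004,-0.001,0.07,0,-1,-0.004,-0.001,0.13,0,-1,-0.004,-0.001,0.13,0,-1,-0.004,-0.001,0.13,0]'; python3 -c "
from h import *
rows_to([570,-73.5,225],18.8)
t=frame('top','pics/t1.png');s=frame('scene','pics/s1.png')
a=cv2.resize(t['bgr'][140:185,280:325],(400,400),interpolation=cv2.INTER_CUBIC)
b=cv2.resize(s['bgr'][175:235,285:345],(400,400),interpolation=cv2.INTER_CUBIC)
cv2.imwrite('pics/over2.png',cv2.convertScaleAbs(np.hstack([a,b]),alpha=1.7))"
```

```text
clock: 6.85
position: [569.8, -73.4, 224.3]
eef_rot: [-1.827, -2.555, -0.003]
wrist_force: [1.2, 0.1, -1.8]
opening: 0.205
pos [569.83 -73.45 224.26] yaw 18.86 tilt 0.11 shift [-0.0005  0.0007 -0.0037] twist 0.0002 dyaw -0.060053970704586845 alt -0.4998 j6 1.113 t 6.85 F [ 1.2  0.1 -1.8] op 0.205
```

View pics/over2.png

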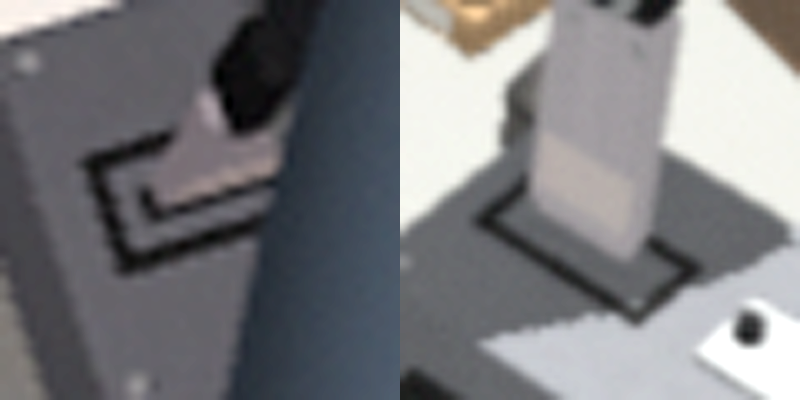

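```bash
python3 -c "
from h import *
s=cv2.imread('pics/s1.png')[185:230,290:345]
b=cv2.resize(s,None,fx=13,fy=13,interpolation=cv2.INTER_CUBIC)
b=cv2.convertScaleAbs(b,alpha=2);cv2.imwrite('pics/z1.png',b)
t=cv2.imread('pics/t1.png')[148:178,285:320]
b=cv2.resize(t,None,fx=18,fy=18,interpolation=cv2.INTER_CUBIC)
b=cv2.convertScaleAbs(b,alpha=2.2);cv2.imwrite('pics/z2.png',b)
"
```

```text
(no output)
```

View pics/z1.png

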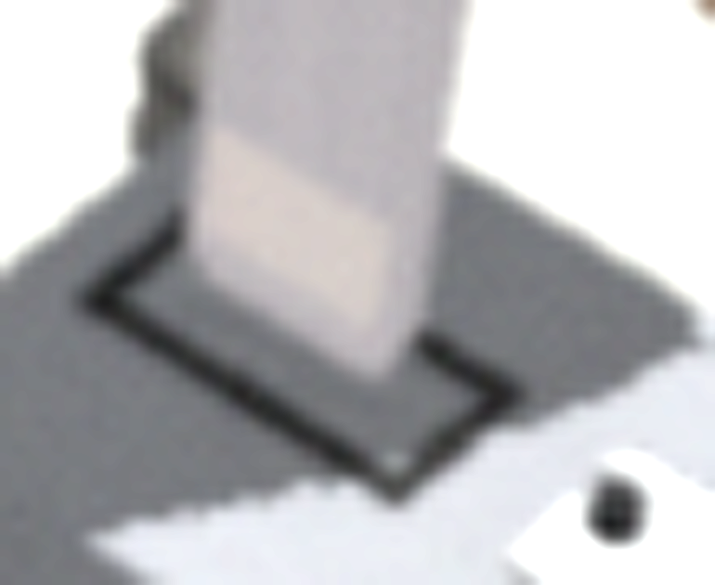

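View pics/z2.png

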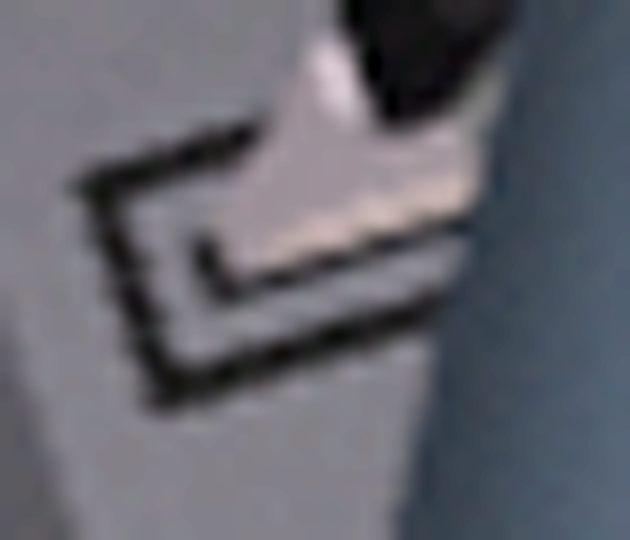

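```bash
python3 -c "
from h import *
s=arm.grab_frame('scene');t=arm.grab_frame('top')
g=lambda p,k,x,y:((p[0]+.5)/k-.5+x,(p[1]+.5)/k-.5+y)
th=np.radians(18.8);ex=np.array([np.cos(th),np.sin(th)]);ey=np.array([-ex[1],ex[0]]);c=np.array([570,-73.5])
def loc(f,p,z,*a):
    d=on_z(f,[g(p,*a)],z)[0,:2]-c;return np.round([d@ex,d@ey],1)
for p in((80,300),(397,500),(523,393)): print('S frame',loc(s,p,103,13,290,185))
for p in((205,272),(380,382)): print('S foot',loc(s,p,107.3,13,290,185))
for p in((78,190),(150,410)): print('T frame',loc(t,p,103,18,285,148))
print('T foot',loc(t,(228,282),107.3,18,285,148)); print('T slot corner',loc(t,(212,305),100,18,285,148))
"
```

```text
S frame [-17.2  30.8]
S frame [-17.1 -32.6]
S frame [ 15.5 -33.2]
S foot [-1.8 17.8]
S foot [ -2.  -17.5]
T frame [16.8 33.9]
T frame [-14.   34.3]
T foot [-1.6 19.9]
T slot corner [-2.6 21.4]
```

```bash
python3 -m pendant '[-1,-0.006,0,0,0,-1,-0.006,0,0.02,0,-1,-0.006,0,0.04,0,-1,-0.006,0,0.058,0,-1,-0.006,0,0.058,0]'; python3 -c "
from h import *
rows_to([570,-73.5,213],18.8)
t=frame('top','pics/t2.png');s=frame('scene','pics/s2.png')
a=cv2.resize(t['bgr'][145:180,282:317],(400,400),interpolation=cv2.INTER_CUBIC)
b=cv2.resize(s['bgr'][185:230,295:340],(400,400),interpolation=cv2.INTER_CUBIC)
cv2.imwrite('pics/over3.png',cv2.convertScaleAbs(np.hstack([a,b]),alpha=2))"
```

```text
clock: 7.55
position: [570.3, -74.6, 212.5]
eef_rot: [1.827, 2.555, 0.003]
wrist_force: [0.2, 0.5, 0.1]
opening: 0.2
pos [570.35 -74.65 212.46] yaw 18.86 tilt 0.11 shift [ 0.006   0.0002 -0.0027] twist 0.0002 dyaw -0.05599085822487382 alt -0.4998 j6 1.111 t 7.55 F [0.2 0.5 0.1] op 0.2
```

View pics/over3.png

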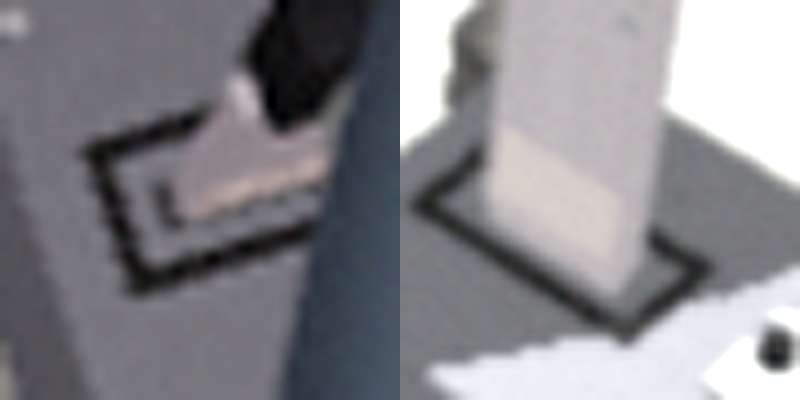

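```bash
python3 -m pendant '[-1,0,0,0.015,0,-1,0,0,0.03,0,-1,0,0,0.03,0]'; python3 -c "
from h import *
rows_to([570,-73.5,206.5],18.8)"
```

```text
clock: 7.95
position: [570.6, -74.6, 206.6]
eef_rot: [1.827, 2.555, 0.004]
wrist_force: [1.0, -0.6, -2.5]
opening: 0.202
pos [570.58 -74.65 206.62] yaw 18.86 tilt 0.13 shift [ 0.0064 -0.0009  0.0006] twist 0.0002 dyaw -0.05603675432089972 alt -0.4998 j6 1.111 t 7.95 F [ 1.  -0.6 -2.5] op 0.202
```

```bash
python3 -m pendant '[-1,0,0,0.01,0,-1,0,0,0.02,0,-1,0,0,0.02,0]'; python3 -c "
from h import *
rows_to([570,-73.5,206.5],18.8)"
```

```text
clock: 8.25
position: [570.6, -74.6, 202.4]
eef_rot: [1.827, 2.555, 0.004]
wrist_force: [1.3, 0.6, -1.2]
opening: 0.203
pos [570.62 -74.59 202.37] yaw 18.86 tilt 0.14 shift [ 0.0062 -0.0011 -0.0206] twist 0.0002 dyaw -0.05784214690969236 alt -0.4998 j6 1.111 t 8.25 F [ 1.3  0.6 -1.2] op 0.203
```

```bash
python3 -m pendant '[-1,0,0,0.02,0,-1,0,0,0.04,0,-1,0,0,0.06,0,-1,0,0,0.06,0]'; python3 -c "
from h import *
rows_to([570,-73.5,206.5],18.8)
t=frame('top','pics/t3.png');s=frame('scene','pics/s3.png')
a=cv2.resize(t['bgr'][145:180,282:317],(400,400),interpolation=cv2.INTER_CUBIC)
b=cv2.resize(s['bgr'][155:230,280:355],(400,400),interpolation=cv2.INTER_CUBIC)
cv2.imwrite('pics/over4.png',cv2.convertScaleAbs(np.hstack([a,b]),alpha=2))"
```

```text
clock: 8.65
position: [570.6, -74.5, 189.8]
eef_rot: [1.827, 2.555, 0.004]
wrist_force: [2.1, 0.2, -2.0]
opening: 0.204
pos [570.62 -74.49 189.76] yaw 18.86 tilt 0.13 shift [ 0.0058 -0.0011 -0.0837] twist 0.0002 dyaw -0.0573234466185113 alt -0.4998 j6 1.111 t 8.65 F [ 2.1  0.2 -2. ] op 0.204
```

View pics/over4.png

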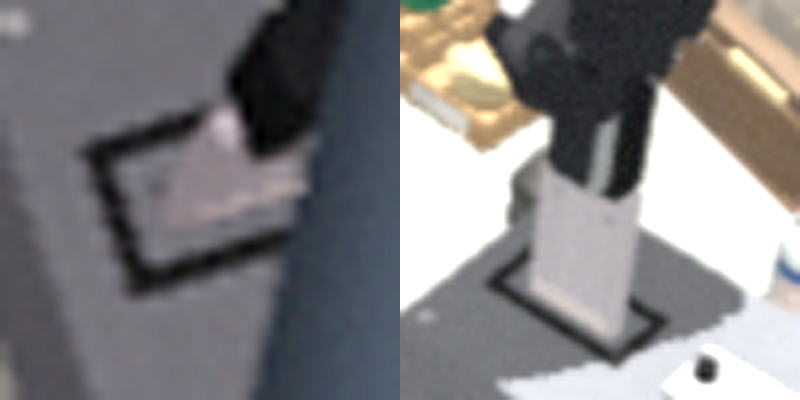

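```bash
python3 -m pendant '[-1,0,0,0.03,0,-1,0,0,0.06,0,-1,0,0,0.09,0,-1,0,0,0.12,0,-1,0,0,0.15,0,-1,0,0,0.18,0,-1,0,0,0.18,0,-1,0,0,0.18,0]'; python3 -c "
from h import *
rows_to([570,-73.5,143],18.8)"
```

```text
clock: 9.55
position: [570.8, -74.3, 153.7]
eef_rot: [-1.827, -2.555, -0.004]
wrist_force: [4.3, 1.1, -3.7]
opening: 0.202
pos [570.75 -74.3  153.7 ] yaw 18.86 tilt 0.15 shift [ 0.0049 -0.0024  0.0535] twist 0.0002 dyaw -0.06271079211369113 alt -0.4998 j6 1.111 t 9.55 F [ 4.3  1.1 -3.7] op 0.202
```

```bash
python3 -m pendant '[-1,0,0.003,0.02,0,-1,0,0.003,0.04,0,-1,0,0.003,0.053,0,-1,0,0.003,0.053,0,-1,0,0.003,0.053,0,-1,0,0.003,0.053,0]'; python3 -c "
from h import *
rows_to([570,-73.5,143],18.8)
t=frame('top','pics/t4.png');s=frame('scene','pics/s4.png')
b=cv2.resize(s['bgr'][165:235,275:345],(600,600),interpolation=cv2.INTER_CUBIC)
cv2.imwrite('pics/in.png',cv2.convertScaleAbs(b,alpha=2))
print(proj(s,[570,-73.5,26+98]))"
```

```text
clock: 10.15
position: [571.3, -74.2, 143.2]
eef_rot: [-1.827, -2.555, -0.004]
wrist_force: [-0.0, -0.1, -0.5]
opening: 0.205
pos [571.27 -74.15 143.18] yaw 18.86 tilt 0.14 shift [ 0.0051 -0.0049  0.0009] twist 0.0002 dyaw -0.05938920252599189 alt -0.4998 j6 1.111 t 10.15 F [-0.  -0.1 -0.5] op 0.205
[[313.46759859 203.48496539]]
```

View pics/in.png

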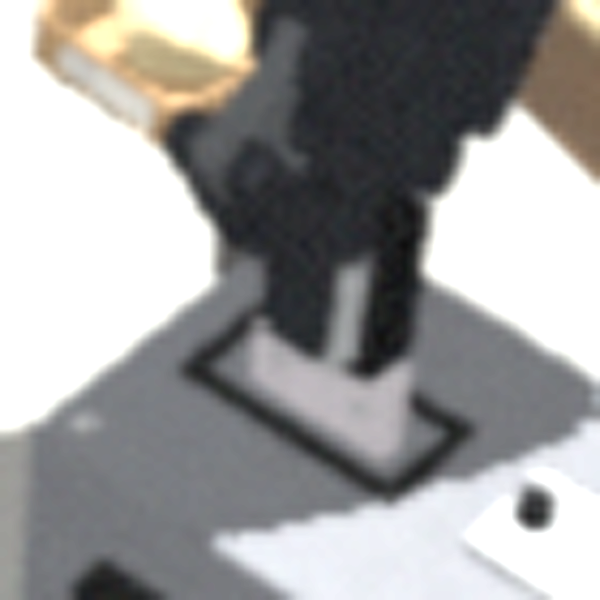

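```bash
python3 -c "
from h import *
o=arm.get_obs();print(o['wrist_force'],o['clock'])
s=arm.grab_frame('scene')
th=np.radians(18.8);ex=np.array([np.cos(th),np.sin(th)]);ey=np.array([-ex[1],ex[0]])
for c in ([571,-74],):
  for dy in(-20,20):
    for z in(100,119,124,129):
      p=proj(s,[np.r_[np.array(c)-4*ex+dy*ey,z]])[0];print(dy,z,((p-[275,165]+.5)*600/70-.5).round())
b=cv2.resize(s['img'][:,:,::-1][190:225,290:330],(800,700),interpolation=cv2.INTER_CUBIC)[:600]
cv2.imwrite('pics/in2.png',cv2.convertScaleAbs(b,alpha=2))
"
```

```text
[ 0.06524779 -0.3753539  -0.35966847] 10.25
-20 100 [384. 454.]
-20 119 [393. 398.]
-20 124 [395. 383.]
-20 129 [398. 368.]
20 100 [253. 372.]
20 119 [260. 317.]
20 124 [262. 302.]
20 129 [264. 287.]
```

View pics/in2.png

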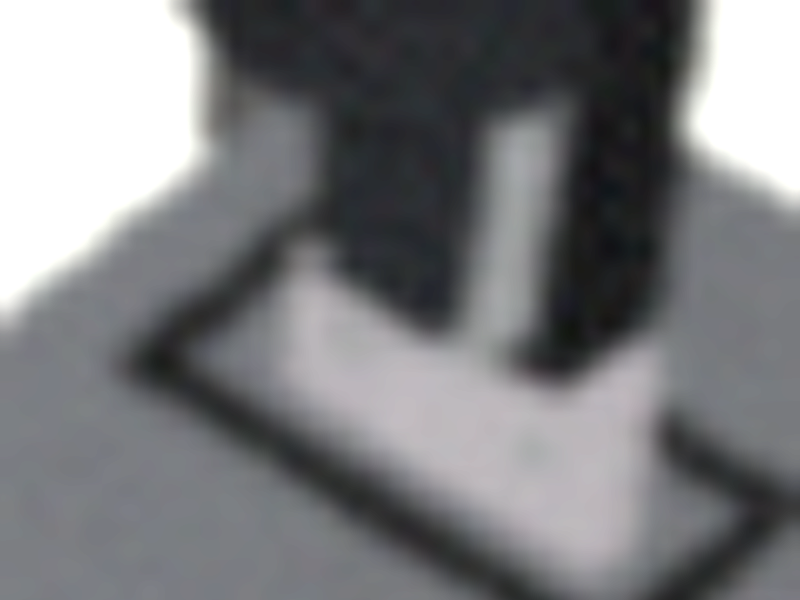

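```bash
python3 -c "
from h import *
s=arm.grab_frame('scene')
th=np.radians(18.8);ex=np.array([np.cos(th),np.sin(th)]);ey=np.array([-ex[1],ex[0]])
# seen: frame left(130,365)z103 outer ; front grip corner (562,385)
for n,l,z in(('frame left',(-17,33),103),('frame right inner',(12,-28),103),('grip corner',(-9,-17),124),('grip corner+5',(-9,-17),129),('blade TL',(-4,20),124),('blade BL',(-4,20),100),('blade BR',(-4,-20),100)):
  p=proj(s,[np.r_[np.array([570.5,-74])+l[0]*ex+l[1]*ey,z]])[0];print(n,((p-[290,190]+.5)*20-.5).round())
o=arm.get_obs();print(o['wrist_force'],o['joint_velocities'].round(4),o['opening'],o['position'],o['clock'])
"
```

```text
frame left [115. 352.]
frame right inner [750. 499.]
grip corner [566. 408.]
grip corner+5 [571. 373.]
blade TL [308. 206.]
blade BL [287. 370.]
blade BR [592. 561.]
[ 0.36097463 -0.16764997 -1.18803139] [-0.0002 -0.0006  0.0011 -0.0002 -0.0002  0.0001] 0.2040205197512059 [571.38272123 -74.11981322 143.20011147] 10.35
```

```bash
python3 -c "
from h import *
rows_to([571,-74,143],18.8)
print(arm.hand_in())"
```

```text
pos [571.38 -74.12 143.2 ] yaw 18.86 tilt 0.15 shift [ 0.0012 -0.0016  0.001 ] twist 0.0002 dyaw -0.060885214942516086 alt -0.4998 j6 1.111 t 10.35 F [ 0.4 -0.2 -1.2] op 0.204
the job is handed in; nothing more can be done
None
```

I pulled the black carrier out of the wooden stand by its grip. I then lowered it tip first through the left roof slot, since the shutter covers the right one. I handed the job in at about 10.4 s with the carrier still gripped; `hand_in()` gave no verdict.

**Last readings, just before handing in:**
- **Position:** the TCP was at (571.4, -74.1, 143.2) mm. Taking the grasp offset of 117 mm from TCP to foot, the middle of the slice is about 50 mm up, at mid-window. The cameras put the slot at about (570, -73.5) mm.
- **Tilt:** the tool was 0.15° off vertical, with its yaw on the box's 18.8°.
- **Force:** the wrist force was about 1 N. It rose to about 4 N sideways on the way in, and a 0.6 mm shift of the tool brought it back to near zero.
- **Grip:** the opening read 0.204, about 17 mm, which fits the 18 mm grip.
- **Bystanders:** the path stayed clear of the rocks and the marker. I did not re-measure their positions at the end.

**Checks that disagreed:**
- **Seating height:** reading it from the scene picture was only good to a few millimetres. One grip corner looked about 5 mm high and a blade corner about 3 mm low, so I relied on the grasp offset.
- **Foot over the slot:** before insertion the two cameras differed by about 2 mm in box x. I averaged them and lowered while watching the force.

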